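# Enrol a keypad on an alarm panel

### The job

Bring the alarm panel into service by pressing with the closed fingertips, in this order: tip the big rocker switch on the supply box over by pushing down its raised half, press the square latching switch on the circuit board in the open enclosure all the way down, then press the wide bar key of the keypad fully down and let it come back up. Press no other key, and leave all the loose things on the bench, on the supply box and in the enclosure where they are: nothing is to be picked up.

Things in the scene. Friction and masses are not known exactly. Their poses are not given: they have to be found in the camera images.
- supply: Supply box: plain grey box 100 (x) x 160 (y) x 50 high mm, fixed to the table; origin at the centre of its underside, z up. On its top, at the centre, a black frame 77 x 44 mm (54 mm above the table) holds a white paddle rocker, its two halves meeting in a shallow V; the box has slots on its -y end and a small loose white block on its +y end.
- rocker (a joint): Rocker angle in rad: 0 (start, off) = the half towards the supply's +x is raised, the other half lies flat; 0.40 (on) = the +x half lies flat and the other is raised. It turns about the supply's y axis, 52 mm above the table, needs about 3 N pushed straight down 22 mm from the axis, and stays where it is left (friction, no spring). Each half is 34 mm long and 36 mm wide.
- rocker_press (a point): Point on the upper surface of the rocker's +x half, mid-width, 23 mm from the hinge axis; it moves with the rocker (about 67 mm above the table at off, 59 mm at on). The outer edge of the raised half stands 72 mm above the table at off.
- panel: Alarm panel: open-topped white enclosure 240 (x) x 280 (y) x 60 high mm, walls 5 mm, fixed to the table; origin at the centre of its underside. Inside are a green circuit board (top 14 mm above the table; parts on it up to 40 mm), a loose blue relay 22 x 30 x 22 mm and a loose dark battery 80 x 26 x 45 mm.
- latch (a joint): Travel of the latching switch in m: 0 = up (start), 0.006 = fully down. It takes about 3 N to push down and stays where it is left (friction, no spring).
- latch_top (a point): Centre of the top face of the latching switch's white square cap (20 x 20 mm), on the circuit board at (0, -35) mm in the panel's frame, in a black square housing 30 x 30 mm (top 34 mm above the table). The cap's top is 46 mm above the table when up, 40 mm when down. The nearest edge of the loose relay is about 43 mm from the cap's centre towards the panel's +y.
- keypad: Keypad: white console 160 (x) x 150 (y) x 28 high mm, fixed to the table; origin at the centre of its underside. A greenish display on the +x half; four grey keys on the -x half, tops 9 mm above the face: one wide bar key at the -x edge and, 46 mm farther in +x, a row of three small keys (round, square, round).
- key_bar (a joint): Travel of the wide bar key in m: 0 = up, 0.005 = fully down. Spring: 1.2 N to start, 4.2 N fully down; it springs back when released.
- key_bar_top (a point): Centre of the top of the wide bar key, 20 (x) x 64 (y) mm, at (-54, 0) mm in the keypad's frame, 37 mm above the table when up.
- relay: Bystander: loose blue relay 22 x 30 x 22 mm lying on the circuit board. Origin: centre of its underside.
- battery: Bystander: loose dark battery block 80 x 26 x 45 mm standing in the enclosure along its +y wall. Origin: centre of its underside.
- contact: Bystander: loose white magnet block 60 x 14 x 14 mm lying on the supply box, 58 mm to the +y side of the rocker. Origin: centre of its underside.
- detector: Bystander: loose white detector 45 x 65 mm, 34 mm high, on the table beyond the task's things. Origin: centre of its underside.
- cup: Bystander: loose steel cup, 64 mm across, 55 mm high. Origin: centre of its underside.
- tamper: Bystander: loose grey round cone-topped sounder, 44 mm across, 30 mm high. Origin: centre of its underside.
- key_left (a joint): Travel in m of the small round key left (+y) of the keypad's row of three (each 18 to 20 mm across, at x = -8 mm and y = 46, 0 or -46 mm in the keypad's frame): 0 = up, 0.005 = fully down. Leave it alone.
- key_mid (a joint): Travel in m of the small square key in the middle of the keypad's row of three (each 18 to 20 mm across, at x = -8 mm and y = 46, 0 or -46 mm in the keypad's frame): 0 = up, 0.005 = fully down. Leave it alone.
- key_right (a joint): Travel in m of the small round key right (-y) of the keypad's row of three (each 18 to 20 mm across, at x = -8 mm and y = 46, 0 or -46 mm in the keypad's frame): 0 = up, 0.005 = fully down. Leave it alone.

How it is judged:
By the outcome, as a careful person would: the job done as asked, in the order asked, and still so for the second after the job is handed in, with the robot touching nothing.
It also fails if it takes over 58 s, if anything falls off the work surface, if the arm or the gripper's body presses on something with over 40 N, if the wrist force passes 120 N, or if a joint passes its speed limit or range.

### The arm

A 6-joint arm with a two-finger parallel gripper is mounted at the origin on the work surface. World frame = base frame: x ahead of the robot, y to its left, z up, the work surface at z = 0. Lengths are in m, angles in degrees, forces in N, time in s.
With the tool pointing down it reaches from about 0.35 to 0.875 m from the base axis. Payload 4.2 kg.
Tool frame: the origin (TCP) lies on the centre line of the jaws, within the pads' length; the fingertips stand 19 mm ahead of it and the grasp point (between the pads) is the TCP; z points along the fingers, y is the line along which they close (so a half turn about z gives the same grasp; the last joint's range is limited). The gripper opens to 87 mm and grips with 3 to 60 N. Pads are 19 mm wide; open, the fingers measure 117 mm over their backs; the gripper's body (75 mm by 190 mm) begins 51 mm behind the grasp point.
Start: joints at [79.847, 22.042, 0.453, 0, -68.411, -14.817], TCP at [0.264, 0.567, 0.242] pointing down, gripper open.
Joint ranges: [-179.83, 179.83], [-69.29, 118.12], [-61.27, 80.66], [-181.25, 117.63], [-171.15, -9.14], [-177.46, 177.46]. Speed limits (degrees/s): [159.86, 159.86, 180, 180, 180, 180].

### API

Orientations are given as a 3x3 rotation matrix whose columns are the frame's x, y, z axes.
In Python, from station import sense, capture, finish_job, search_frame, masks_of gives the robot as it stands.
- The arm moves only by the tool drive_tool, never from a script. Its argument "rows" is a list of rows, each a list of 7 numbers: the opening in per cent of the stroke, from 0 (shut) to 100 (fully open), then the shift along the world's x, y, z in mm, then the turn, a rotation vector about the world's x, y, z in rad. In form: [[fingers, dx, dy, dz, wx, wy, wz], ...]. A call has 1 to 5 rows; each row shifts and turns the commanded pose from where the row before left it; what a row does not reach is not made up. A row lasts 1/12 s, in which the tool goes at most 41.7 mm and 7.16 degrees, less where a joint would pass 70% of its speed; a pose out of reach is approached as far as the arm can. A call is refused whole if a number of a shift passes 41.7 or a number of a turn 0.125, either way. A call with a gripper value outside its range is refused whole. The fingers move at their own pace and stop on an object; the grip force is fixed at half the most. Time passes only in rows, so rows that do not move let the fingers close. It gives the time, the measured TCP pose, the force, the opening and the grip force at its end, in the units of the state.
- sense(): the state, without advancing time (a new reading comes with each control period).
- capture(name): name is "scene" or "top" or "wrist"; returns a dict with "frame" (400x640x3 uint8, red, green, blue), "z_map" (400x640 float32, m along the optical axis (not along the pixel's ray), 0 where there is no reading), "fx", "fy", "cx", "cy" (pixels), "distortion" ([k1, k2, p1, p2, k3] as OpenCV has them; the pictures are not rectified), "R" (3x3) and "t" (3): a world point X has camera coordinates R X + t; the wrist camera has in their place "T_tool_cam" (4x4, takes a point from camera to tool coordinates, whose origin is the TCP and whose axes are the flange's). Camera axes: x right, y down, z forward; pixel columns grow to the right and rows downward; lengths in m; the calibration is good to about 2 mm. A picture is of the moment at which its call begins: read the wrist's pose just before it.
- finish_job(): hands the job in; it is judged then, once.
Trained networks look in a picture, given as the dict that the camera call returned (one of the last four; its "shot" number tells which), for a name from the list of things; names that differ only in an ending like _2 or _b are one class to them, and where a whole thing is asked for, a point or a joint stands for the part that bears it (a point fixed in the world has none). Each returns a list of dicts, best first, with "p" (0 to 1); they miss things now and then, are a little off and sometimes report something else, mostly with a low value. They report only what shows in the picture. A call takes as long as a camera call.
- search_frame(label, picture): "xy" ([column, row] in pixels, amid what is visible of it).
- masks_of(label, picture): "region" (400x640 bool, what is visible of it) and "xy" ([column, row] in pixels, amid what is visible of it).
The state is a dict: "time_s": time; "joints": joint angles; "joint_velocities": joint speeds; "effort": joint torques, N m; "tcp_pos": TCP position; "ee_rot": TCP orientation; "wrist_force": force on the tool from outside, world axes, zero at the start; "moment": the same for the moment, N m; "gripper_width": opening from 0.0 (shut) to 1.0 (fully open); "gripper_force": force on a finger pad.
Only numpy, scipy, OpenCV 4.12 (cv2) and the standard library are available. Lean on these libraries where they do the work, as an engineer would, in place of code of your own. Each camera call takes 0.05 s, during which the arm holds its last target. There are 200 camera calls.

## Working session

There is one attempt and no reset: what is moved stays moved. The work goes in short steps, Python scripts to look and compute and a tool call to move; the robot and the scene stay as the last step left them, time stands still between calls to the robot, and variables do not carry over. Pictures are saved under pics/ and viewed, at most 10 in all, crops included, and the job is handed in when it is done.

Besides the shell and the picture viewer there is one more tool, called as name([rows], argument=value, ...), one row to a line, values as JSON. drive_tool: Moves the arm, as the interface text tells. Its arguments: {"type":"object","properties":{"rows":{"type":"array"}},"required":["rows"]}

```bash
mkdir -p pics && cat > h.py <<'E'
import numpy as np, cv2
from station import *
def back(c,px,z=None):
    """pixel -> world; from depth, or on plane z"""
    K=np.array([[c['fx'],0,c['cx']],[0,c['fy'],c['cy']],[0,0,1.]])
    if 'R' in c: R=np.array(c['R']);t=np.array(c['t'])
    else:
        s=c['st'];T=np.array(c['T_tool_cam']);Rw=np.array(s['ee_rot'])@T[:3,:3];p=np.array(s['ee_rot'])@T[:3,3]+np.array(s['tcp_pos']);R=Rw.T;t=-R@p
    u=cv2.undistortPoints(np.array(px,float).reshape(-1,1,2),K,np.array(c['distortion'],float)).reshape(-1,2)
    r=np.c_[u,np.ones(len(u))]
    if z is None:
        q=np.round(np.array(px).reshape(-1,2)).astype(int); r=r*c['z_map'][q[:,1],q[:,0]][:,None]
        return (r-t)@R
    o=-R.T@t; d=r@R
    return o+d*((z-o[2])/d[:,2])[:,None]
def cap(n):
    s=sense();c=dict(capture(n));
    if n=='wrist': c['st']=s
    return c
def save(c,f): cv2.imwrite('pics/'+f+'.png',c['frame'][:,:,::-1])
E
python3 - <<'E'
from h import *
for n in('top','scene'):
    c=cap(n);save(c,n+'1')
    for l in ['supply','rocker_press','panel','latch_top','keypad','key_bar_top','key_mid','relay','contact','battery','cup','tamper','detector']:
        for m in masks_of(l,c)[:1]:
            ys,xs=np.nonzero(m['region']); 
            P=back(c,np.c_[xs,ys]); P=P[c['z_map'][ys,xs]>0]
            print(n,l,round(m['p'],2),np.round(m['xy']),len(xs),np.round(np.median(P,0),3) if len(P) else '')
s=sense();print(s['time_s'],np.round(s['ee_rot'],3),s['wrist_force'])
E
```

```text
top supply 0.85 [459. 240.] 2641 [ 0.49  -0.316  0.05 ]
top rocker_press 0.87 [461. 243.] 363 [ 0.495 -0.319  0.061]
top panel 0.96 [230. 221.] 10808 [0.543 0.26  0.014]
top latch_top 0.26 [465. 240.] 386 [ 0.492 -0.319  0.06 ]
top keypad 0.94 [359. 214.] 3714 [ 0.564 -0.061  0.028]
top key_bar_top 0.75 [352. 234.] 193 [ 0.513 -0.048  0.036]
top contact 0.68 [442. 232.] 154 [ 0.523 -0.265  0.063]
top battery 0.85 [183. 209.] 524 [0.566 0.361 0.048]
top cup 0.88 [434. 136.] 570 [ 0.758 -0.263  0.029]
top tamper 0.62 [384. 140.] 223 [ 0.751 -0.126  0.026]
top detector 0.9 [330. 142.] 490 [0.744 0.    0.019]
scene supply 0.68 [164. 199.] 2980 [ 0.512 -0.32   0.05 ]
scene rocker_press 0.86 [166. 188.] 327 [ 0.493 -0.318  0.061]
scene panel 0.75 [404. 189.] 9202 [0.553 0.257 0.021]
scene latch_top 0.56 [279. 200.] 67 [ 0.56  -0.06   0.036]
scene keypad 0.92 [273. 212.] 3487 [ 0.583 -0.066  0.029]
scene key_bar_top 0.62 [284. 187.] 177 [ 0.516 -0.046  0.037]
scene key_mid 0.58 [280. 202.] 45 [ 0.56  -0.061  0.037]
scene relay 0.69 [416. 183.] 176 [0.557 0.288 0.032]
scene contact 0.47 [185. 198.] 198 [ 0.526 -0.267  0.063]
scene battery 0.94 [447. 182.] 544 [0.576 0.359 0.042]
scene cup 0.92 [193. 279.] 1039 [ 0.74  -0.258  0.035]
scene tamper 0.64 [447. 183.] 580 [0.574 0.359 0.04 ]
scene detector 0.61 [320. 265.] 648 [ 0.756 -0.002  0.02 ]
1.4 [[ 0.907 -0.422  0.   ]
 [-0.422 -0.907 -0.   ]
 [ 0.     0.    -1.   ]] [ 0.12303372 -0.13366507 -0.88391417]
```

```bash
python3 - <<'E'
import cv2
a=cv2.imread('pics/top1.png')[110:310,130:530]
cv2.imwrite('pics/top1c.png',cv2.resize(a,None,fx=2,fy=2,interpolation=2))
E
```

```text
(no output)
```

View pics/top1c.png

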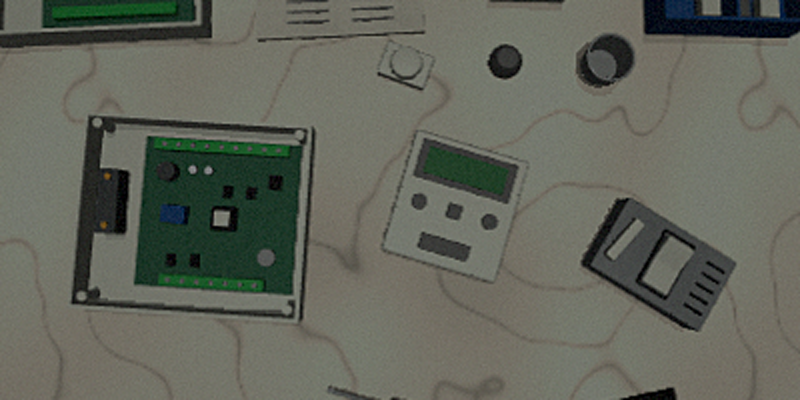

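The crop shows the panel at left with the white latch cap at full-image pixel (241,218). The keypad is in the middle, with its bar key near (352,234). The supply box is at right, its rocker near (464,242). I'll move on with the fingers closing and take wrist looks on the way.

drive_tool([
  [0,24,-33,0,0,0,0],
  [0,24,-33,0,0,0,0],
  [0,24,-33,0,0,0,0],
  [0,24,-33,0,0,0,0],
  [0,24,-33,0,0,0,0],
])

```text
time_s: 1.82
tcp_pos: [0.3845, 0.4, 0.2418]
ee_rot: [[0.907, -0.421, 0.0], [-0.421, -0.907, 0.0], [0.0, -0.0, -1.0]]
wrist_force: [0.6, 1.0, -1.2]
gripper_width: 0.709
gripper_force: 0.0
```

drive_tool([
  [0,24,-33,0,0,0,0],
  [0,24,-33,0,0,0,0],
  [0,20,-33,0,0,0,0],
  [0,0,-20,0,0,0,0],
  [0,0,0,0,0,0,0],
])

```text
time_s: 2.23
tcp_pos: [0.4522, 0.2788, 0.2416]
ee_rot: [[0.904, -0.427, -0.001], [-0.427, -0.904, -0.001], [-0.0, 0.001, -1.0]]
wrist_force: [-0.5, -0.0, -0.6]
gripper_width: 0.323
gripper_force: 0.0
```

```bash
cat > look.py <<'E'
from h import *
import sys
c=cap('wrist');save(c,sys.argv[1]);print(np.round(c['T_tool_cam'],3).tolist(), np.round(c['st']['tcp_pos'],4))
for l in sys.argv[2:]:
    for m in masks_of(l,c)[:2]:
        g=m['region'].astype(np.uint8);ys,xs=np.nonzero(g)
        P=back(c,np.c_[xs,ys]);P=P[c['z_map'][ys,xs]>0]
        print(l,round(m['p'],2),np.round(m['xy']),len(xs),end=' ')
        if len(P)>5:
            z=np.percentile(P[:,2],90);Q=P[abs(P[:,2]-np.median(P[:,2]))<.006]
            r=cv2.minAreaRect((Q[:,:2]*1000).astype(np.float32))
            print(np.round(np.median(P,0),4),'z90',round(z,4),'rect',np.round(r[0],1),np.round(r[1],1),round(r[2],1))
        else: print()
E
python3 look.py w1 latch_top panel relay battery; python3 -c "from h import *;s=sense();print(s['time_s'],s['gripper_width'],s['wrist_force'])"
```

```text
[[0.001, -0.969, -0.247, 0.068], [1.0, 0.001, -0.0, -0.002], [0.001, -0.247, 0.969, -0.144], [0.0, 0.0, 0.0, 1.0]] [0.4522 0.2788 0.2416]
latch_top 0.89 [320.  96.] 313 [0.5448 0.23   0.0461] z90 0.0471 rect [544.7 230. ] [19.2 19.3] 89.2
panel 0.85 [294.  99.] 50995 [0.5516 0.262  0.015 ] z90 0.0526 rect [547.6 264.8] [272.2 232. ] 87.0
panel 0.38 [206. 132.] 2294 [0.5663 0.3642 0.0501] z90 0.0516 rect [565.5 370.1] [26.7 79.9] 88.5
relay 0.72 [270. 116.] 560 [0.5502 0.2919 0.0365] z90 0.0375 rect [550.6 292.1] [30.7 21.4] 84.4
battery 0.84 [207. 132.] 2303 [0.5663 0.3644 0.0501] z90 0.0516 rect [565.5 370.1] [26.7 79.9] 88.3
2.4833 0.09566927393971089 [-0.05839587  0.28883    -0.15506753]
```

View pics/w1.png

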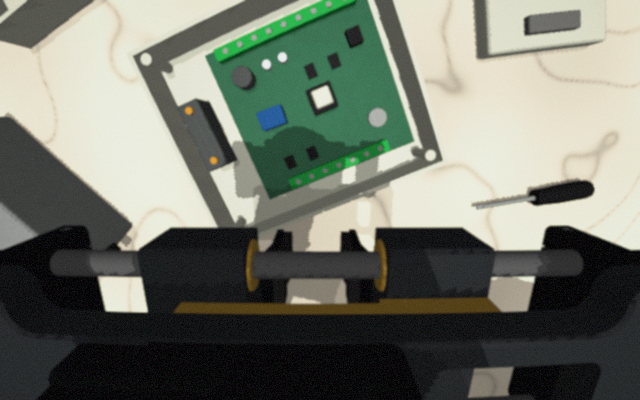

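The picture shows the white latch cap at (320,96), with the relay at (270,117) and battery at (207,132). The keypad's bar key is at top right. Next is the supply box.

drive_tool([
  [0,-3,-41,0,0,0,0],
  [0,-3,-41,0,0,0,0],
  [0,-3,-41,0,0,0,0],
  [0,-3,-41,0,0,0,0],
  [0,-3,-41,0,0,0,0],
])

```text
time_s: 2.9
tcp_pos: [0.4364, 0.0771, 0.2417]
ee_rot: [[0.908, -0.419, 0.001], [-0.419, -0.908, 0.0], [0.0, -0.0, -1.0]]
wrist_force: [1.5, -0.2, -0.5]
gripper_width: 0.007
gripper_force: 0.0
```

drive_tool([
  [0,-3,-41,0,0,0,0],
  [0,-3,-41,0,0,0,0],
  [0,-3,-41,0,0,0,0],
  [0,-3,-41,0,0,0,0],
  [0,-3,-41,0,0,0,0],
])

```text
time_s: 3.32
tcp_pos: [0.4219, -0.1283, 0.242]
ee_rot: [[0.908, -0.42, 0.001], [-0.42, -0.908, -0.0], [0.001, -0.001, -1.0]]
wrist_force: [1.0, 0.5, 0.4]
gripper_width: 0.008
gripper_force: 0.0
```

drive_tool([
  [0,-3,-41,0,0,0,0],
  [0,-3,-41,0,0,0,0],
  [0,-3,-30,0,0,0,0],
  [0,0,-15,0,0,0,0],
  [0,0,0,0,0,0,0],
])

```text
time_s: 3.73
tcp_pos: [0.4134, -0.2563, 0.2412]
ee_rot: [[0.906, -0.424, -0.0], [-0.424, -0.906, -0.0], [-0.0, 0.001, -1.0]]
wrist_force: [-0.2, -0.4, 0.6]
gripper_width: 0.005
gripper_force: 0.0
```

```bash
python3 look.py w2 rocker_press supply contact key_bar_top
```

```text
[[0.001, -0.969, -0.247, 0.068], [1.0, 0.001, -0.0, -0.002], [0.001, -0.247, 0.969, -0.144], [0.0, 0.0, 0.0, 1.0]] [ 0.4134 -0.2563  0.2412]
rocker_press 0.71 [338. 101.] 2292 [ 0.4932 -0.318   0.0613] z90 0.0686 rect [ 491.5 -317. ] [38.3 64.7] 59.4
supply 0.59 [341. 102.] 12514 [ 0.4908 -0.3219  0.0509] z90 0.061 rect [ 492.5 -318.8] [160.3 100.3] 58.9
contact 0.61 [283.  95.] 863 [ 0.5225 -0.2662  0.0644] z90 0.0654 rect [ 522.6 -265.5] [14.3 58.9] 47.9
key_bar_top 0.61 [131. 188.] 777 [ 0.512  -0.0493  0.0374] z90 0.0384 rect [512.3 -46.6] [63.8 19.7] 75.3
```

View pics/w2.png

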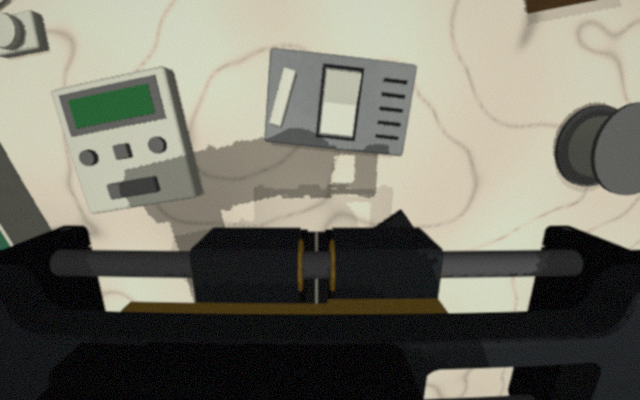

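The picture shows the rocker at (340,101) with its far half raised, and the contact block at (283,95). A tall round grey thing stands at the right edge, near (610,145). I'll check its height and the rocker's slope.

```bash
python3 - <<'E'
from h import *
c=cap('wrist')
for p in [(620,150),(637,120),(600,150),(575,150),(590,110)]: print(p,np.round(back(c,[p]),3))
for p in [(343,75),(342,90),(341,98),(340,105),(339,115),(338,130)]: print(p,np.round(back(c,[p]),4))
E
```

```text
(620, 150) [[ 0.312 -0.596  0.062]]
(637, 120) [[ 0.337 -0.624  0.062]]
(600, 150) [[ 0.322 -0.572  0.062]]
(575, 150) [[ 0.314 -0.581  0.014]]
(590, 110) [[ 0.354 -0.619  0.007]]
(343, 75) [[ 0.5147 -0.3282  0.07  ]]
(342, 90) [[ 0.5023 -0.3221  0.0647]]
(341, 98) [[ 0.4957 -0.3184  0.0605]]
(340, 105) [[ 0.4896 -0.3147  0.0595]]
(339, 115) [[ 0.4806 -0.3095  0.0593]]
(338, 130) [[ 0.4666 -0.3021  0.0606]]
```

drive_tool([
  [0,25,-19,-10,0,0,-0.05],
  [0,25,-19,-20,0,0,-0.058],
  [0,25,-19,-20,0,0,0],
  [0,24,-17,-25,0,0,0],
  [0,0,0,-25,0,0,0],
])

```text
time_s: 4.45
tcp_pos: [0.5167, -0.3301, 0.1404]
ee_rot: [[0.857, -0.516, 0.004], [-0.516, -0.857, -0.003], [0.005, 0.0, -1.0]]
wrist_force: [1.1, -0.2, -0.0]
gripper_width: 0.005
gripper_force: 0.0
```

drive_tool([
  [0,0,0,-20,0,0,0],
  [0,0,0,-15,0,0,0],
  [0,0,0,0,0,0,0],
])

```text
time_s: 4.7
tcp_pos: [0.5101, -0.3265, 0.1027]
ee_rot: [[0.856, -0.517, -0.007], [-0.517, -0.856, 0.003], [-0.008, 0.001, -1.0]]
wrist_force: [-0.8, 0.1, -0.4]
gripper_width: 0.007
gripper_force: 0.0
```

drive_tool([
  [0,1,-3,-5,0,0,0],
  [0,0,0,-5,0,0,0],
  [0,0,0,-5,0,0,0],
  [0,0,0,-4,0,0,0],
  [0,0,0,0,0,0,0],
])

```text
time_s: 5.12
tcp_pos: [0.5138, -0.3317, 0.0882]
ee_rot: [[0.856, -0.517, 0.002], [-0.517, -0.856, -0.001], [0.003, -0.0, -1.0]]
wrist_force: [0.1, 0.1, 0.4]
gripper_width: 0.006
gripper_force: 0.2
```

drive_tool([
  [0,0,0,-3,0,0,0],
  [0,0,0,-2,0,0,0],
  [0,0,0,0,0,0,0],
  [0,0,0,0,0,0,0],
])

```text
time_s: 5.45
tcp_pos: [0.5133, -0.3316, 0.083]
ee_rot: [[0.856, -0.517, 0.001], [-0.517, -0.856, -0.001], [0.001, -0.0, -1.0]]
wrist_force: [2.5, -2.1, 2.7]
gripper_width: 0.0
gripper_force: 1.3
```

Contact is made and the rocker is turning. I'll go on to the stop.

drive_tool([
  [0,0,0,-2,0,0,0],
  [0,0,0,-2,0,0,0],
  [0,0,0,-1,0,0,0],
  [0,0,0,0,0,0,0],
])

```text
time_s: 5.78
tcp_pos: [0.5132, -0.3316, 0.0783]
ee_rot: [[0.856, -0.517, 0.001], [-0.517, -0.856, -0.001], [0.001, 0.0, -1.0]]
wrist_force: [0.5, -0.6, 6.1]
gripper_width: 0.003
gripper_force: 3.4
```

drive_tool([
  [0,0,0,-1,0,0,0],
  [0,0,0,0,0,0,0],
  [0,0,0,0,0,0,0],
])

```text
time_s: 6.03
tcp_pos: [0.5132, -0.3316, 0.0782]
ee_rot: [[0.856, -0.517, 0.001], [-0.517, -0.856, -0.001], [0.001, 0.0, -1.0]]
wrist_force: [0.3, 0.6, 11.6]
gripper_width: 0.006
gripper_force: 5.4
```

It has reached the stop. I'll rise, back off and check.

drive_tool([
  [0,0,0,20,0,0,0],
  [0,0,0,35,0,0,0],
  [0,-20,15,30,0,0,0],
  [0,-25,19,25,0,0,0.05],
  [0,-25,19,20,0,0,0.058],
])

```text
time_s: 6.45
tcp_pos: [0.4406, -0.2774, 0.2064]
ee_rot: [[0.907, -0.421, -0.004], [-0.421, -0.907, 0.002], [-0.004, -0.0, -1.0]]
wrist_force: [0.5, 0.7, 0.8]
gripper_width: 0.007
gripper_force: 0.0
```

drive_tool([
  [0,-20,19,20,0,0,0],
  [0,-5,10,12,0,0,0],
  [0,0,0,0,0,0,0],
])

```text
time_s: 6.7
tcp_pos: [0.4158, -0.248, 0.2404]
ee_rot: [[0.907, -0.421, 0.001], [-0.421, -0.907, 0.0], [0.001, -0.001, -1.0]]
wrist_force: [0.4, 0.3, 0.9]
gripper_width: 0.004
gripper_force: 0.0
```

```bash
python3 look.py w3 rocker_press contact key_bar_top && python3 - <<'E'
from h import *
c=cap('wrist');m=masks_of('rocker_press',c)[0]
x,y=m['xy']
for d in (-24,-14,-6,0,8,16,26): print(np.round(back(c,[(x,y+d)]),4))
print(sense()['tcp_pos'])
E
```

```text
[[0.001, -0.969, -0.247, 0.068], [1.0, 0.001, -0.0, -0.002], [0.001, -0.247, 0.969, -0.144], [0.0, 0.0, 0.0, 1.0]] [ 0.4158 -0.248   0.2404]
rocker_press 0.93 [346.  98.] 2136 [ 0.4942 -0.3192  0.0606] z90 0.0699 rect [ 498.7 -322.2] [36.5 52.6] 58.9
contact 0.87 [289.  94.] 795 [ 0.5231 -0.2667  0.0645] z90 0.0655 rect [ 522.6 -265.6] [14.3 58. ] 48.1
key_bar_top 0.76 [139. 186.] 804 [ 0.5118 -0.05    0.0375] z90 0.0384 rect [512.6 -46.6] [64.3 20.1] 74.6
[[ 0.5166 -0.3307  0.0593]]
[[ 0.5076 -0.3268  0.059 ]]
[[ 0.5004 -0.3238  0.0578]]
[[ 0.4948 -0.321   0.06  ]]
[[ 0.4874 -0.3176  0.0615]]
[[ 0.4799 -0.314   0.0645]]
[[ 0.4708 -0.3094  0.0701]]
[ 0.41746326 -0.2495895   0.23676498]
```

The rocker is on: its far half lies flat at 59 mm and the near half is raised to 70 mm. The contact block has not moved. Next is the latch.

drive_tool([
  [0,10,40,0,0,0,0.06],
  [0,10,40,0,0,0,0.08],
  [0,10,40,0,0,0,0.08],
  [0,10,40,0,0,0,0.08],
  [0,10,40,0,0,0,0.08],
])

```text
time_s: 7.42
tcp_pos: [0.4679, -0.048, 0.2375]
ee_rot: [[0.999, -0.053, -0.002], [-0.053, -0.999, -0.001], [-0.002, 0.001, -1.0]]
wrist_force: [1.1, -0.3, -0.5]
gripper_width: 0.009
gripper_force: 0.0
```

drive_tool([
  [0,11,40,0,0,0,0],
  [0,11,40,0,0,0,0],
  [0,11,40,0,0,0,0],
  [0,11,40,0,0,0,0],
  [0,11,40,0,0,0,0],
])

```text
time_s: 7.83
tcp_pos: [0.523, 0.1525, 0.2372]
ee_rot: [[0.998, -0.056, -0.002], [-0.056, -0.998, -0.001], [-0.002, 0.002, -1.0]]
wrist_force: [1.9, -0.2, -0.5]
gripper_width: 0.004
gripper_force: 0.0
```

drive_tool([
  [0,11,40,0,0,0,0],
  [0,11,30,-10,0,0,0],
  [0,0,9,-25,0,0,0],
  [0,0,0,-30,0,0,0],
  [0,0,0,0,0,0,0],
])

```text
time_s: 8.25
tcp_pos: [0.5413, 0.2283, 0.1655]
ee_rot: [[0.998, -0.056, -0.014], [-0.057, -0.998, -0.008], [-0.013, 0.008, -1.0]]
wrist_force: [-1.1, -1.1, -1.4]
gripper_width: 0.004
gripper_force: 0.0
```

drive_tool([
  [0,0,0,-30,0,0,0],
  [0,0,0,-30,0,0,0],
  [0,0,0,-18,0,0,0],
  [0,0,0,-10,0,0,0],
  [0,0,0,0,0,0,0],
])

```text
time_s: 8.67
tcp_pos: [0.5441, 0.2283, 0.0835]
ee_rot: [[0.998, -0.057, -0.004], [-0.057, -0.998, -0.003], [-0.004, 0.003, -1.0]]
wrist_force: [-0.1, -0.3, 0.2]
gripper_width: 0.008
gripper_force: 0.0
```

drive_tool([
  [0,0,0,0,0,0,0],
  [0,0,0,0,0,0,0],
])

```text
time_s: 8.83
tcp_pos: [0.5461, 0.23, 0.0873]
ee_rot: [[0.998, -0.056, 0.003], [-0.056, -0.998, 0.001], [0.003, -0.002, -1.0]]
wrist_force: [0.2, -0.3, 0.6]
gripper_width: 0.006
gripper_force: 0.0
```

drive_tool([
  [0,0,0,-6,0,0,0],
  [0,0,0,-6,0,0,0],
  [0,0,0,-5,0,0,0],
  [0,0,0,-3,0,0,0],
  [0,0,0,0,0,0,0],
])

```text
time_s: 9.25
tcp_pos: [0.5445, 0.2294, 0.0648]
ee_rot: [[0.998, -0.056, -0.001], [-0.056, -0.998, -0.001], [-0.001, 0.001, -1.0]]
wrist_force: [0.5, 0.0, 0.1]
gripper_width: 0.007
gripper_force: 0.0
```

drive_tool([
  [0,-1,0,-2,0,0,0],
  [0,0,0,-2,0,0,0],
  [0,0,0,-1,0,0,0],
  [0,0,0,0,0,0,0],
  [0,0,0,0,0,0,0],
])

```text
time_s: 9.67
tcp_pos: [0.5442, 0.2298, 0.0609]
ee_rot: [[0.998, -0.056, 0.001], [-0.056, -0.998, 0.001], [0.001, -0.001, -1.0]]
wrist_force: [1.8, -0.3, 2.4]
gripper_width: 0.008
gripper_force: 1.0
```

drive_tool([
  [0,0,0,-1,0,0,0],
  [0,0,0,-1,0,0,0],
  [0,0,0,0,0,0,0],
  [0,0,0,-1,0,0,0],
  [0,0,0,0,0,0,0],
])

```text
time_s: 10.08
tcp_pos: [0.5443, 0.2298, 0.0594]
ee_rot: [[0.998, -0.055, 0.001], [-0.055, -0.998, 0.0], [0.001, -0.0, -1.0]]
wrist_force: [-1.5, -2.1, 11.3]
gripper_width: 0.006
gripper_force: 5.5
```

drive_tool([
  [0,0,0,0,0,0,0],
  [0,0,0,0,0,0,0],
])

```text
time_s: 10.25
tcp_pos: [0.5443, 0.2298, 0.0594]
ee_rot: [[0.998, -0.055, 0.002], [-0.055, -0.998, 0.0], [0.001, -0.0, -1.0]]
wrist_force: [-1.2, -1.2, 10.5]
gripper_width: 0.005
gripper_force: 5.4
```

It stopped hard at the bottom. I'll rise, back off and verify.

drive_tool([
  [0,0,0,20,0,0,0],
  [0,0,0,35,0,0,0],
  [0,0,0,40,0,0,0],
  [0,-20,0,35,0,0,0],
  [0,-25,0,30,0,0,0],
])

```text
time_s: 10.67
tcp_pos: [0.4989, 0.2298, 0.2189]
ee_rot: [[0.998, -0.057, 0.0], [-0.057, -0.998, 0.001], [0.0, -0.001, -1.0]]
wrist_force: [0.4, 0.8, 1.6]
gripper_width: 0.005
gripper_force: 0.0
```

drive_tool([
  [0,-30,-5,15,0,0,0],
  [0,-18,-5,8,0,0,0],
  [0,0,0,0,0,0,0],
])

```text
time_s: 10.92
tcp_pos: [0.4479, 0.219, 0.2426]
ee_rot: [[0.999, -0.054, 0.001], [-0.054, -0.999, 0.003], [0.001, -0.003, -1.0]]
wrist_force: [-0.5, 0.4, -0.0]
gripper_width: 0.005
gripper_force: 0.0
```

```bash
python3 look.py w4 latch_top relay battery key_bar_top
```

```text
[[0.001, -0.969, -0.247, 0.069], [1.0, 0.001, 0.0, -0.001], [0.0, -0.247, 0.969, -0.144], [0.0, 0.0, 0.0, 1.0]] [0.4479 0.219  0.2426]
latch_top 0.72 [539.  78.] 17403 [ 0.5674 -0.0494  0.0291] z90 0.0329 rect [564.4 -60.4] [151.8 160.5] 73.7
latch_top 0.64 [303. 105.] 299 [0.5457 0.229  0.0405] z90 0.0416 rect [545.7 228.9] [19.5 18.8] 86.2
relay 0.71 [250. 104.] 619 [0.5495 0.291  0.0365] z90 0.0376 rect [550.3 292.3] [30.2 22.3] 85.0
battery 0.82 [184.  90.] 2628 [0.5662 0.3623 0.0499] z90 0.0515 rect [565.4 369.7] [26.1 80.2] 88.3
key_bar_top 0.89 [531. 122.] 973 [ 0.5131 -0.0417  0.0373] z90 0.0384 rect [513.2 -44.8] [64.3 20.9] 72.8
```

View pics/w4.png

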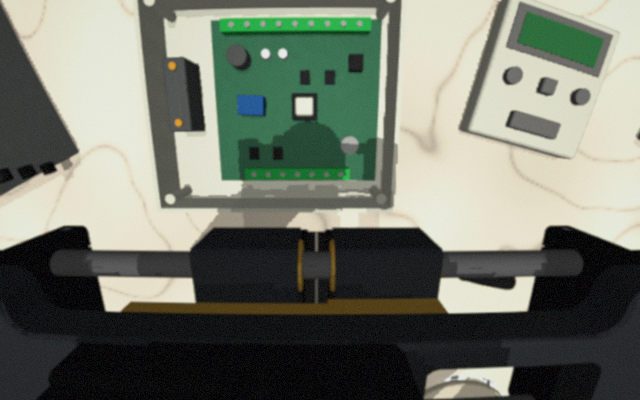

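The picture shows the latch cap at (303,105), down at 40 mm. The relay and battery are where they were. The bar key is at (534,123). Next is the keypad.

drive_tool([
  [0,9,-39,0,0,0,-0.05],
  [0,9,-39,0,0,0,-0.06],
  [0,9,-39,0,0,0,-0.06],
  [0,9,-39,0,0,0,-0.06],
  [0,9,-39,0,0,0,0],
])

```text
time_s: 11.58
tcp_pos: [0.4963, 0.0227, 0.2394]
ee_rot: [[0.959, -0.284, -0.002], [-0.284, -0.959, -0.001], [-0.002, 0.001, -1.0]]
wrist_force: [0.8, 0.7, -0.1]
gripper_width: 0.009
gripper_force: 0.0
```

drive_tool([
  [0,10,-35,-15,0,0,0],
  [0,10,-30,-25,0,0,0],
  [0,0,-5,-35,0,0,0],
  [0,0,0,-35,0,0,0],
  [0,0,0,0,0,0,0],
])

```text
time_s: 12.0
tcp_pos: [0.5109, -0.0473, 0.1228]
ee_rot: [[0.958, -0.286, -0.017], [-0.287, -0.958, -0.002], [-0.016, 0.006, -1.0]]
wrist_force: [-1.2, 0.8, -1.7]
gripper_width: 0.008
gripper_force: 0.0
```

drive_tool([
  [0,0,0,-25,0,0,0],
  [0,0,0,-15,0,0,0],
  [0,0,0,0,0,0,0],
  [0,0,0,0,0,0,0],
])

```text
time_s: 12.33
tcp_pos: [0.5165, -0.0453, 0.0909]
ee_rot: [[0.96, -0.281, -0.001], [-0.281, -0.96, -0.001], [-0.0, 0.001, -1.0]]
wrist_force: [0.2, 0.6, 0.7]
gripper_width: 0.008
gripper_force: 0.0
```

drive_tool([
  [0,-3,0,-10,0,0,0],
  [0,0,0,-10,0,0,0],
  [0,0,0,-8,0,0,0],
  [0,0,0,-4,0,0,0],
  [0,0,0,0,0,0,0],
])

```text
time_s: 12.75
tcp_pos: [0.5126, -0.0454, 0.058]
ee_rot: [[0.959, -0.282, -0.001], [-0.282, -0.959, -0.0], [-0.001, 0.001, -1.0]]
wrist_force: [0.3, -0.6, -0.8]
gripper_width: 0.008
gripper_force: 0.0
```

drive_tool([
  [0,0,0,-2,0,0,0],
  [0,0,0,-2,0,0,0],
  [0,0,0,-1,0,0,0],
  [0,0,0,0,0,0,0],
  [0,0,0,0,0,0,0],
])

```text
time_s: 13.17
tcp_pos: [0.5134, -0.0453, 0.054]
ee_rot: [[0.96, -0.282, 0.001], [-0.282, -0.96, 0.0], [0.001, -0.0, -1.0]]
wrist_force: [0.5, 0.9, 2.9]
gripper_width: 0.005
gripper_force: 1.2
```

drive_tool([
  [0,0,0,-1,0,0,0],
  [0,0,0,-1,0,0,0],
  [0,0,0,-1,0,0,0],
  [0,0,0,-1,0,0,0],
  [0,0,0,0,0,0,0],
])

```text
time_s: 13.58
tcp_pos: [0.5134, -0.0453, 0.0512]
ee_rot: [[0.96, -0.281, 0.001], [-0.281, -0.96, -0.0], [0.001, -0.0, -1.0]]
wrist_force: [-3.4, 1.5, 12.8]
gripper_width: 0.008
gripper_force: 6.7
```

drive_tool([
  [0,0,0,0,0,0,0],
  [0,0,0,0,0,0,0],
  [0,0,0,0,0,0,0],
])

```text
time_s: 13.83
tcp_pos: [0.5134, -0.0453, 0.0512]
ee_rot: [[0.96, -0.281, 0.002], [-0.281, -0.96, -0.0], [0.002, -0.0, -1.0]]
wrist_force: [-3.2, 0.9, 13.4]
gripper_width: 0.005
gripper_force: 6.7
```

The key is fully down at 13 N, against its 4.2 N spring. I'll lift straight up and check.

drive_tool([
  [0,0,0,15,0,0,0],
  [0,0,0,35,0,0,0],
  [0,0,0,40,0,0,0],
  [0,-25,0,30,0,0,0],
  [0,-30,0,25,0,0,0],
])

```text
time_s: 14.25
tcp_pos: [0.4587, -0.0453, 0.1962]
ee_rot: [[0.959, -0.282, 0.002], [-0.282, -0.959, 0.0], [0.002, -0.001, -1.0]]
wrist_force: [0.7, 0.6, 0.7]
gripper_width: 0.006
gripper_force: 0.0
```

drive_tool([
  [0,-30,0,25,0,0,0],
  [0,-15,0,20,0,0,0],
  [0,0,0,0,0,0,0],
  [0,0,0,0,0,0,0],
  [0,0,0,0,0,0,0],
])

```text
time_s: 14.67
tcp_pos: [0.4124, -0.0454, 0.2388]
ee_rot: [[0.959, -0.282, -0.001], [-0.282, -0.959, 0.0], [-0.001, 0.0, -1.0]]
wrist_force: [0.4, 0.4, -0.2]
gripper_width: 0.002
gripper_force: 0.0
```

```bash
python3 look.py w5 key_bar_top key_left key_mid key_right rocker_press contact; python3 -c "
from h import *
s=sense();print(s['wrist_force'],np.abs(s['joint_velocities']).max(),s['time_s'])"
```

```text
[[0.001, -0.969, -0.247, 0.068], [1.0, 0.001, -0.0, -0.002], [0.0, -0.247, 0.969, -0.144], [0.0, 0.0, 0.0, 1.0]] [ 0.4124 -0.0454  0.2388]
key_bar_top 0.93 [292. 107.] 1011 [ 0.5121 -0.0466  0.0376] z90 0.0386 rect [512.1 -45.9] [63.  19.8] 73.8
key_left 0.56 [254.  65.] 252 [ 0.5686 -0.0154  0.0376] z90 0.0387 rect [569.2 -15.3] [18.4 17. ] 28.6
key_mid 0.64 [293.  62.] 264 [ 0.5562 -0.0597  0.0376] z90 0.0387 rect [556.6 -59.7] [16.6 17.3] 72.7
key_right 0.65 [334.  66.] 240 [ 0.5432 -0.1024  0.0378] z90 0.0387 rect [ 543.5 -102.6] [17.8 17.8] 66.9
rocker_press 0.92 [543.  47.] 2157 [ 0.4958 -0.3179  0.0604] z90 0.0699 rect [ 494.4 -321.1] [40.8 66.6] 59.4
rocker_press 0.67 [  5. 177.] 435 [0.5416 0.3583 0.0154] z90 0.0259 rect [547.9 359. ] [21.2 59.1] 66.0
contact 0.8 [492.  33.] 1082 [ 0.5228 -0.2628  0.0641] z90 0.0653 rect [ 523.2 -264.8] [14.8 60.7] 47.4
[ 0.63814018  0.26492708 -0.161802  ] 0.44806765155878564 15.0167
```

```bash
python3 -c "
from station import finish_job
print(finish_job())"
```

```text
the job is handed in; nothing more can be done
None
```

The job is handed in after about 15 s of robot time: the rocker is tipped on, the latching switch is fully down, and the bar key was pressed to its stop and came back up; no other key was pressed, and the relay, battery and contact block measured unmoved (the cup, detector and sounder were not re-measured).

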